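# Level the bench shelf with the jack foot and hold the spirit level down

### The arm

A 6-joint arm with a two-finger parallel gripper is mounted at the origin on the work surface. World frame = base frame: x ahead of the robot, y to its left, z up, the work surface at z = 0. Lengths are in m, angles in degrees, forces in N, time in s.
With the tool pointing down it reaches from about 0.35 to 0.875 m from the base axis. Payload 4.2 kg.
Tool frame: the origin (TCP) lies on the centre line of the jaws, within the pads' length; the fingertips stand 25 mm ahead of it and the grasp point (between the pads) lies 6 mm ahead of it; z points along the fingers, y is the line along which they close (so a half turn about z gives the same grasp; the last joint's range is limited). The gripper opens to 87 mm and grips with 3 to 60 N. Pads are 19 mm wide; open, the fingers measure 117 mm over their backs; the gripper's body (75 mm by 190 mm) begins 51 mm behind the grasp point.
Start: joints at [88.327, 22.042, 0.453, 0, -68.411, -14.817], TCP at [0.177, 0.599, 0.248] pointing down, gripper open.
Joint ranges: [-179.83, 179.83], [-69.29, 118.12], [-61.27, 80.66], [-181.25, 117.63], [-171.15, -9.14], [-177.46, 177.46]. Speed limits (degrees/s): [159.86, 159.86, 180, 180, 180, 180].

### API

Orientations are given as a 3x3 rotation matrix whose columns are the frame's x, y, z axes.
In Python, from station import r gives the robot as it stands.
- The arm moves only by the tool move_arm, never from a script. Its argument "series" is a list of rows, each an object with "grip": the opening, from 0 (shut) to 1 (fully open); "xyz": the shift along the tool's x, y, z in mm, a list of three; "angular": the turn, a rotation vector about the tool's x, y, z in rad, a list of three. A call has 1 to 10 rows; each row is the pose to reach, as a shift and turn from the pose commanded when the call began, along the tool's axes at that moment; what a row does not reach only later rows make up. A row lasts 1/10 s, in which the tool goes at most 50 mm and 8.59 degrees, less where a joint would pass 70% of its speed; a pose out of reach is approached as far as the arm can. A call with a gripper value outside its range is refused whole. The fingers move at their own pace and stop on an object; the grip force is fixed at half the most. Time passes only in rows, so rows that repeat a pose let the fingers close. It gives the time, the measured TCP pose, the force, the opening and the grip force at its end, in the units of the state.
- r.sense(): the state, without advancing time (a new reading comes with each control period).
- r.capture(name): name is "scene" or "top" or "wrist"; returns a dict with "img" (480x640x3 uint8, red, green, blue), "camera_matrix" (3x3 intrinsics, pixels), "rvec" (rotation vector, rad) and "tvec" (3), from world to camera coordinates, as OpenCV has them; the wrist camera has in their place "hand_eye" (4x4, takes a point from camera to tool coordinates, whose origin is the TCP and whose axes are the flange's). Camera axes: x right, y down, z forward; pixel columns grow to the right and rows downward; lengths in m; the calibration is good to about 2 mm. A picture is of the moment at which its call begins: read the wrist's pose just before it. There is no depth.
- r.finish_job(): hands the job in; it is judged then, once.
The state is a dict: "time_s": time; "joints": joint angles; "joint_velocities": joint speeds; "effort": joint torques, N m; "tcp_pos": TCP position; "ee_rot": TCP orientation; "wrist_force": force on the tool from outside, world axes, zero at the start; "moment": the same for the moment, N m; "gripper_width": opening from 0.0 (shut) to 1.0 (fully open); "gripper_force": force on a finger pad.
Only numpy, scipy, OpenCV 4.12 (cv2) and the standard library are available. Lean on these libraries where they do the work, as an engineer would, in place of code of your own. Each camera call takes 0.05 s, during which the arm holds its last target. There are 200 camera calls.

### The job

The little steel bench shelf leans towards its jack foot. Clear the carton off it and stand the carton upright on the bench, lay the spirit level flat along the length of the deck, and turn the jack foot's knob until the bubble sits between the two lines. Then press the level firmly down onto the deck from above, about 10 N, and finish while still pressing it with the bubble between the lines, so that I can tighten the lock nut; leave the jars, the medicine box and the tape roll alone.

Things in the scene. Friction and masses are not known exactly. Their poses are not given: they have to be found in the camera images.
- shelf: The bench shelf: sheet-steel deck on slotted-angle posts. Origin on the bench under the deck's centre; y runs along its length, from the jack foot (-y end) to the two fixed feet (+y end). It cannot slide; it tips slightly about the fixed feet, at y = +130 mm. At the start the jack end is 0.8 to 2.4 mm too low (bubble 4 to 12 mm off)
- deck (a point): Centre of the deck's top face, 105 mm above the bench; axes as the shelf's. Grey steel, 200 mm deep (x), 300 mm long (y), flat, no raised rim
- knob (a point): Middle of the jack foot's knob, on its upright axis: round, black, fluted, 41 mm diameter, 30 mm high (15 mm above and below this point), 133 mm above the bench, 195 mm from the deck's centre and 45 mm off its -y edge. Its underside is 13 mm above deck height
- jack: The jack foot: knob on a 16 mm steel spindle through a bracket of the shelf to a pad on the bench (origin under the pad), with a slack hexagonal lock nut below the knob. Clockwise seen from above lifts that end of the shelf, 5 mm per turn; 1 to 3 rad clockwise is needed. The knob does not rise or tip, has about 0.12 N m of friction and stays where it is left
- level: Spirit level: aluminium bar, black end caps, 200 mm long (its x), 24 mm wide (its y), 42 mm high (z), 0.3 kg, at first on its base on the bench; origin at the centre of its base. The vial lies in the middle of the top (window 64 by 19 mm, under a hard clear cover flush with the top). The top may be pressed anywhere; a press far from its middle shifts the bubble a little
- bubble (a joint): Bubble's place along the level's x from the vial's middle, in m (+ to the +x end). Pale, 15 mm long; two black lines 19 mm apart, so it is between them within 2 mm either way. It floats to the higher end, 1.6 mm per mrad of slope, stops at 19 mm, settles in about 1 s. With the level lengthwise on the deck 1 rad of the knob moves it 3.9 mm
- bubble_mid (a point): Centre of the bubble, 38.5 mm above the level's base
- carton: Brown cardboard carton, 140 mm long (its x), 55 mm wide (its y), 80 mm high, about 0.3 kg, standing on the middle of the deck; origin at the centre of its underside
- jar_a: White jar with a red cap, diameter 52 mm, 85 mm high, on the bench: leave alone. Origin at the centre of its underside
- jar_b: A second such jar: leave alone
- medicine_box: White medicine box 120 by 70 by 40 mm on the bench: leave alone. Origin at the centre of its underside
- tape_roll: Roll of parcel tape lying flat on the bench, diameter 100 mm, 48 mm high: leave alone. Origin at the centre of its underside

How it is judged (in metres and radians):
On the way, in this order (a step that is already met when the one before it is completed fails the run):
1. the carton stands upright on the bench, off the shelf and let go (height (world z) of carton below 0.006 m and angle between carton's own z axis and vertical below 0.1 rad and contact force between the fingers and carton below 0.1 N), for 0.2 s.
2. the level lies flat along the deck, let go (z of level in the frame of deck between -0.004 and 0.004 m and angle between the x axis of level and the y axis of deck, either way round below 0.2 rad and angle between the z axis of level and the z axis of deck, either way round below 0.02 rad and contact force between level and shelf above 0.5 N and contact force between the fingers and level below 0.1 N), for 0.2 s.
At the end, for the whole second after the job is handed in: Bubble within 2 mm of the vial's middle, deck within 2 mrad of level, the level flat on the deck and within 0.2 rad of its length, pressed on it with 6 to 30 N by the gripper; the carton let go, upright on the bench. All held through the last second (all of step 1 and value of joint bubble between -0.002 and 0.002 m and angle between deck's own z axis and vertical below 0.002 rad and z of level in the frame of deck between -0.004 and 0.004 m and angle between the x axis of level and the y axis of deck, either way round below 0.2 rad and angle between the z axis of level and the z axis of deck, either way round below 0.02 rad and contact force between level and shelf between 6 and 30 N and contact force between the fingers and level above 3 N); the arm keeps its last pose, push and grip.
It fails at once if a bystander is moved more than 20 mm or tipped (distance of any of jar_a, jar_b, medicine_box, tape_roll from where it was at the start of the episode above 0.02 m or angle between any of jar_a, jar_b, medicine_box, tape_roll's own z axis and vertical above 0.3 rad).
It fails at once if the carton is tipped over (angle between carton's own z axis and vertical above 0.7 rad).
It also fails if it takes over 72 s, if anything falls off the work surface, if the arm or the gripper's body presses on something with over 40 N, if the wrist force passes 120 N, or if a joint passes its speed limit or range.

## Working session

There is one attempt and no reset: what is moved stays moved. The work goes in short steps, Python scripts to look and compute and a tool call to move; the robot and the scene stay as the last step left them, time stands still between calls to the robot, and variables do not carry over. Pictures are saved under pics/ and viewed, at most 10 in all, crops included, and the job is handed in when it is done.

Besides the shell and the picture viewer there is one more tool, called after ">>>" by a JSON object that holds its "name" and its "arguments", one argument or row to a line. move_arm: Moves the arm, as the interface text tells. Its arguments: {"type":"object","properties":{"series":{"type":"array"}},"required":["series"]}

```bash
mkdir -p pics; cat > h.py <<'E'
import numpy as np, cv2
from station import r
def snap(cam,name):
    s=r.sense(); c=r.capture(cam); cv2.imwrite(f'pics/{name}.png',cv2.cvtColor(c['img'],cv2.COLOR_RGB2BGR))
    K=np.array(c['camera_matrix'],float)
    if 'rvec' in c:
        R=cv2.Rodrigues(np.array(c['rvec'],float))[0]; t=np.array(c['tvec'],float).ravel()
        Rcw=R.T; o=-R.T@t
    else:
        H=np.array(c['hand_eye'],float); T=np.array(s['ee_rot'],float).reshape(3,3)
        Rcw=T@H[:3,:3]; o=T@H[:3,3]+np.array(s['tcp_pos'])
    np.savez(f'pics/{name}.npz',K=K,R=Rcw,o=o)
    return c['img']
def pt(name,u,v,z):
    d=np.load(f'pics/{name}.npz'); ray=d['R']@np.linalg.solve(d['K'],[u,v,1.]); o=d['o']
    return o+ray*(z-o[2])/ray[2]
def px(name,p):
    d=np.load(f'pics/{name}.npz'); q=d['K']@(d['R'].T@(np.array(p)-d['o'])); return q[:2]/q[2]
E
python3 - <<'E'
from h import *
for n in('scene','top'): snap(n,n+'0'); print(n,np.load(f'pics/{n}0.npz')['o'])
s=r.sense();print(s)
E
```

```text
scene [ 1.15231168 -0.6394415   1.25142643]
top [0.37814607 0.01381406 1.34845292]
{'time_s': 0.1, 'joints': array([ 8.83265913e+01,  2.20872838e+01,  3.87849533e-01, -2.31393771e-02,
       -6.84101396e+01, -1.48164658e+01]), 'joint_velocities': array([ 0.01096261, -0.04482821,  0.19827274,  0.08208844, -0.11390921,
       -0.12249442]), 'effort': array([-6.56479619e-05, -3.91689026e+01,  1.87935823e+01,  4.23189908e+00,
        1.34850101e-02, -7.57673229e-05]), 'tcp_pos': array([0.1772574 , 0.59883951, 0.24656644]), 'ee_rot': array([[ 9.58827646e-01, -2.83988308e-01, -4.31210545e-04],
       [-2.83988607e-01, -9.58825771e-01, -1.90061420e-03],
       [ 1.26296428e-04,  1.94482032e-03, -9.99998101e-01]]), 'wrist_force': array([-0.56031759,  0.03410728, -0.03038509]), 'moment': array([-0.08379439,  0.01340716,  0.01233619]), 'gripper_force': 0.0, 'gripper_width': 1.0016754253654463}
```

View pics/top0.png

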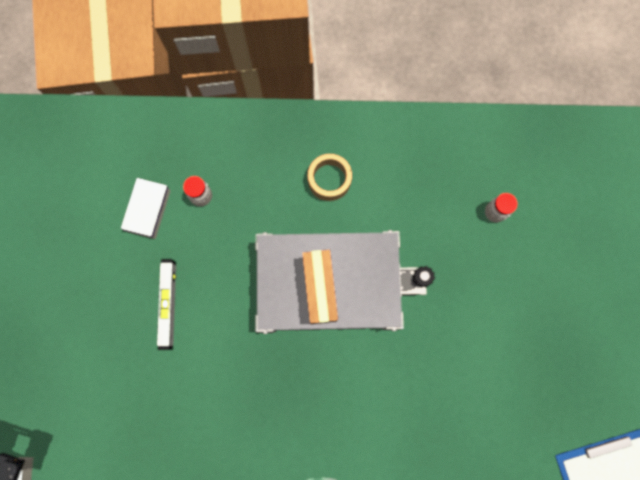

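View pics/scene0.png

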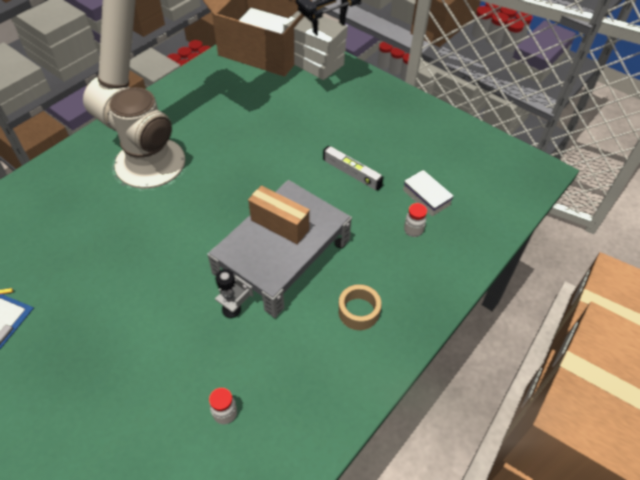

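The top view shows the deck with corners near (257,234), (399,233), (402,328) and (258,331), and the knob at (424,276). The carton top is centred at (319,286) and the level runs from (167,261) to (165,348). The jars are at (195,187) and (505,203), the box at (145,208), the tape at (329,176). In the scene view the bench in front of the shelf, towards the robot, is free.

```bash
python3 - <<'E'
from h import *
P=lambda n,u,v,z:print(n,np.round(pt('top0',u,v,z),4))
for u,v in((257,234),(399,233),(402,328),(258,331)):P('deck',u,v,.105)
P('knob',424,276,.148)
for u,v in((303,252),(329,250),(337,321),(309,323)):P('carton',u,v,.185)
P('lev',167,261,.042);P('lev',165,348,.042)
P('jarA',195,187,.085);P('jarB',505,203,.085);P('box',145,208,.04);P('tape',329,176,.048)
c=r.capture('wrist');print(c['hand_eye'],c['camera_matrix'])
E
```

```text
deck [0.6188 0.1489 0.105 ]
deck [ 0.6269 -0.1538  0.105 ]
deck [ 0.426  -0.1593  0.105 ]
deck [0.4143 0.1392 0.105 ]
knob [ 0.5301 -0.1986  0.148 ]
carton [0.5688 0.0477 0.185 ]
carton [ 0.5738 -0.0038  0.185 ]
carton [ 0.4341 -0.0217  0.185 ]
carton [0.4292 0.0327 0.185 ]
lev [0.5662 0.3529 0.042 ]
lev [0.376  0.3453 0.042 ]
jarA [0.725  0.2908 0.085 ]
jarB [ 0.7024 -0.3891  0.085 ]
box [0.6862 0.4106 0.04  ]
tape [ 0.767  -0.0031  0.048 ]
[[-6.37966048e-04 -9.66086557e-01 -2.58217657e-01  7.10018854e-02]
 [ 9.99999783e-01 -6.58949678e-04 -5.28036821e-06  5.85726012e-04]
 [-1.65051149e-04 -2.58217604e-01  9.66086767e-01 -1.36936920e-01]
 [ 0.00000000e+00  0.00000000e+00  0.00000000e+00  1.00000000e+00]] [[396.41099672   0.         317.51754713]
 [  0.         396.41099672 244.23206774]
 [  0.           0.           1.        ]]
```

```bash
cat >> h.py <<'E'
from scipy.spatial.transform import Rotation as Ro
def to(p,yaw):
    "tool shift (mm) and turn to TCP position p, tool down, tool x at yaw deg"
    s=r.sense(); T=np.array(s['ee_rot']).reshape(3,3); a=np.radians(yaw)
    D=np.array([[np.cos(a),np.sin(a),0],[np.sin(a),-np.cos(a),0],[0,0,-1]])
    d=T.T@(np.array(p)-s['tcp_pos'])*1000; w=Ro.from_matrix(T.T@D).as_rotvec()
    print('xyz',np.round(d,1),'ang',np.round(w,3),'t',round(s['time_s'],2))
E
python3 -c "
from h import *
to([.5015,.0137,.25],6.7)"
```

```text
xyz [477.  469.   -2.4] ang [ 0.002  0.    -0.405] t 0.15
```

>>> {"name": "move_arm", "arguments": {
  "series": [
    {"grip": 1, "xyz": [20, 20, 0], "angular": [0, 0, 0]},
    {"grip": 1, "xyz": [50, 50, 0], "angular": [0, 0, -0.05]},
    {"grip": 1, "xyz": [80, 80, 0], "angular": [0, 0, -0.1]},
    {"grip": 1, "xyz": [110, 110, 0], "angular": [0, 0, -0.15]},
    {"grip": 1, "xyz": [140, 140, 0], "angular": [0, 0, -0.2]},
    {"grip": 1, "xyz": [170, 170, 0], "angular": [0, 0, -0.25]},
    {"grip": 1, "xyz": [200, 200, 0], "angular": [0, 0, -0.3]},
    {"grip": 1, "xyz": [230, 230, 0], "angular": [0, 0, -0.35]},
    {"grip": 1, "xyz": [260, 260, 0], "angular": [0, 0, -0.4]},
    {"grip": 1, "xyz": [280, 280, 0], "angular": [0, 0, -0.4]}
  ]
}}

```text
time_s: 1.15
tcp_pos: [0.3667, 0.2489, 0.2475]
ee_rot: [[0.994, 0.111, -0.0], [0.111, -0.994, -0.0], [-0.0, 0.0, -1.0]]
wrist_force: [-0.5, 0.3, 0.6]
gripper_width: 0.999
gripper_force: 0.0
```

```bash
python3 -c "
from h import *
to([.5015,.0137,.25],6.7)"
```

```text
xyz [107.7 248.8  -2.5] ang [ 0.     0.    -0.005] t 1.15
```

>>> {"name": "move_arm", "arguments": {
  "series": [
    {"grip": 1, "xyz": [15, 35, 0], "angular": [0, 0, 0]},
    {"grip": 1, "xyz": [32, 74, 0], "angular": [0, 0, 0]},
    {"grip": 1, "xyz": [50, 115, 0], "angular": [0, 0, 0]},
    {"grip": 1, "xyz": [67, 156, 0], "angular": [0, 0, 0]},
    {"grip": 1, "xyz": [84, 195, 0], "angular": [0, 0, 0]},
    {"grip": 1, "xyz": [98, 228, 0], "angular": [0, 0, 0]},
    {"grip": 1, "xyz": [107, 248, 0], "angular": [0, 0, 0]},
    {"grip": 1, "xyz": [107, 248, 0], "angular": [0, 0, 0]},
    {"grip": 1, "xyz": [107, 248, 0], "angular": [0, 0, 0]}
  ]
}}

```text
time_s: 2.05
tcp_pos: [0.5002, 0.0166, 0.2471]
ee_rot: [[0.994, 0.111, -0.001], [0.111, -0.994, -0.0], [-0.001, -0.0, -1.0]]
wrist_force: [0.0, -0.2, 0.2]
gripper_width: 1.002
gripper_force: 0.0
```

```bash
python3 -c "
from h import *
im=snap('wrist','w1')
to([.5015,.0137,.169],6.7)
R=np.load('pics/w1.npz');print(R['o'])
for dx,dy in((70,27.5),(70,-27.5),(-70,27.5),(-70,-27.5)):
  a=np.radians(6.7);c,s=np.cos(a),np.sin(a);print(px('w1',[.5015+(c*dx-s*dy)/1e3,.0137+(s*dx+c*dy)/1e3,.185]))"
```

```text
xyz [ 1.1  3.6 78.3] ang [-0.     0.001 -0.005] t 2.1
[0.5706918  0.02370704 0.38397611]
[264.58167803 137.92175756]
[378.05477199 137.13703539]
[274.61442335 389.39372217]
[370.05525098 388.82996801]
```

View pics/w1.png

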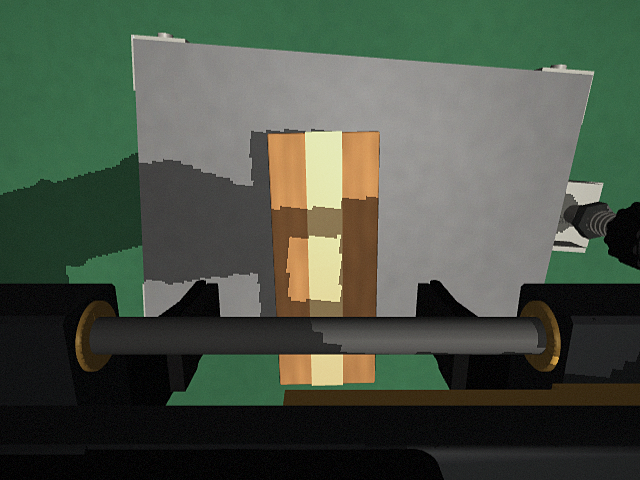

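The wrist view has the carton top at (267,133), (380,131), (375,383) and (281,385), about 3 mm off prediction. It is centred well between the open fingers, so I'm descending.

>>> {"name": "move_arm", "arguments": {
  "series": [
    {"grip": 1, "xyz": [3, 5, 20], "angular": [0, 0, 0]},
    {"grip": 1, "xyz": [3, 5, 45], "angular": [0, 0, 0]},
    {"grip": 1, "xyz": [3, 5, 68], "angular": [0, 0, 0]},
    {"grip": 1, "xyz": [3, 5, 78], "angular": [0, 0, 0]},
    {"grip": 1, "xyz": [3, 5, 78], "angular": [0, 0, 0]},
    {"grip": 0.5, "xyz": [3, 5, 78], "angular": [0, 0, 0]},
    {"grip": 0.5, "xyz": [3, 5, 78], "angular": [0, 0, 0]},
    {"grip": 0.5, "xyz": [3, 5, 78], "angular": [0, 0, 0]},
    {"grip": 0.5, "xyz": [3, 5, 78], "angular": [0, 0, 0]}
  ]
}}

```text
time_s: 3.0
tcp_pos: [0.5044, 0.0123, 0.1703]
ee_rot: [[0.994, 0.112, 0.001], [0.112, -0.994, 0.0], [0.002, -0.0, -1.0]]
wrist_force: [-0.7, -0.1, -0.4]
gripper_width: 0.722
gripper_force: 0.0
```

Still closing (55 mm is 0.63); close on, then lift.

>>> {"name": "move_arm", "arguments": {
  "series": [
    {"grip": 0.5, "xyz": [0, 0, 0], "angular": [0, 0, 0]},
    {"grip": 0.5, "xyz": [0, 0, 0], "angular": [0, 0, 0]},
    {"grip": 0.5, "xyz": [0, 0, 0], "angular": [0, 0, 0]},
    {"grip": 0.5, "xyz": [0, 0, 0], "angular": [0, 0, 0]},
    {"grip": 0.5, "xyz": [0, 0, -10], "angular": [0, 0, 0]},
    {"grip": 0.5, "xyz": [0, 0, -35], "angular": [0, 0, 0]},
    {"grip": 0.5, "xyz": [0, 0, -70], "angular": [0, 0, 0]},
    {"grip": 0.5, "xyz": [0, 0, -100], "angular": [0, 0, 0]},
    {"grip": 0.5, "xyz": [0, 0, -110], "angular": [0, 0, 0]},
    {"grip": 0.5, "xyz": [0, 0, -110], "angular": [0, 0, 0]}
  ]
}}

```text
time_s: 4.0
tcp_pos: [0.5042, 0.0123, 0.2804]
ee_rot: [[0.994, 0.112, 0.002], [0.112, -0.994, 0.001], [0.002, -0.001, -1.0]]
wrist_force: [0.9, 0.2, -2.6]
gripper_width: 0.629
gripper_force: 29.9
```

```bash
python3 -c "
from h import *
to([.46,-.34,.28],6.7)"
```

```text
xyz [-8.320e+01  3.452e+02 -1.000e-01] ang [-0.001 -0.002 -0.005] t 4.0
```

Carton held. Carry it to the free bench beyond the knob.

>>> {"name": "move_arm", "arguments": {
  "series": [
    {"grip": 0.5, "xyz": [-4, 15, 0], "angular": [0, 0, 0]},
    {"grip": 0.5, "xyz": [-14, 55, 0], "angular": [0, 0, 0]},
    {"grip": 0.5, "xyz": [-25, 102, 0], "angular": [0, 0, 0]},
    {"grip": 0.5, "xyz": [-36, 150, 0], "angular": [0, 0, 0]},
    {"grip": 0.5, "xyz": [-48, 198, 0], "angular": [0, 0, 0]},
    {"grip": 0.5, "xyz": [-60, 245, 0], "angular": [0, 0, 0]},
    {"grip": 0.5, "xyz": [-70, 290, 0], "angular": [0, 0, 0]},
    {"grip": 0.5, "xyz": [-79, 325, 0], "angular": [0, 0, 0]},
    {"grip": 0.5, "xyz": [-83, 345, 0], "angular": [0, 0, 0]},
    {"grip": 0.5, "xyz": [-83, 345, 0], "angular": [0, 0, 0]}
  ]
}}

```text
time_s: 5.0
tcp_pos: [0.4581, -0.3423, 0.2762]
ee_rot: [[0.994, 0.107, -0.005], [0.107, -0.994, 0.002], [-0.005, -0.003, -1.0]]
wrist_force: [-0.1, 1.2, -2.7]
gripper_width: 0.63
gripper_force: 29.9
```

>>> {"name": "move_arm", "arguments": {
  "series": [
    {"grip": 0.5, "xyz": [0, 0, 20], "angular": [0, 0, 0]},
    {"grip": 0.5, "xyz": [0, 0, 60], "angular": [0, 0, 0]},
    {"grip": 0.5, "xyz": [0, 0, 105], "angular": [0, 0, 0]},
    {"grip": 0.5, "xyz": [0, 0, 150], "angular": [0, 0, 0]},
    {"grip": 0.5, "xyz": [0, 0, 185], "angular": [0, 0, 0]},
    {"grip": 0.5, "xyz": [0, 0, 202], "angular": [0, 0, 0]},
    {"grip": 0.5, "xyz": [0, 0, 209], "angular": [0, 0, 0]},
    {"grip": 0.5, "xyz": [0, 0, 213], "angular": [0, 0, 0]},
    {"grip": 0.5, "xyz": [0, 0, 213], "angular": [0, 0, 0]},
    {"grip": 0.5, "xyz": [0, 0, 213], "angular": [0, 0, 0]}
  ]
}}

```text
time_s: 6.0
tcp_pos: [0.461, -0.3401, 0.0676]
ee_rot: [[0.994, 0.112, 0.003], [0.112, -0.994, -0.001], [0.002, 0.001, -1.0]]
wrist_force: [0.4, 0.2, -1.7]
gripper_width: 0.632
gripper_force: 29.9
```

>>> {"name": "move_arm", "arguments": {
  "series": [
    {"grip": 0.5, "xyz": [0, 0, 1], "angular": [0, 0, 0]},
    {"grip": 0.5, "xyz": [0, 0, 2], "angular": [0, 0, 0]},
    {"grip": 0.5, "xyz": [0, 0, 2], "angular": [0, 0, 0]},
    {"grip": 0.9, "xyz": [0, 0, 2], "angular": [0, 0, 0]},
    {"grip": 0.9, "xyz": [0, 0, 2], "angular": [0, 0, 0]},
    {"grip": 0.9, "xyz": [0, 0, 2], "angular": [0, 0, 0]},
    {"grip": 0.9, "xyz": [0, 0, 2], "angular": [0, 0, 0]},
    {"grip": 0.9, "xyz": [0, 0, 2], "angular": [0, 0, 0]},
    {"grip": 0.9, "xyz": [0, 0, 2], "angular": [0, 0, 0]},
    {"grip": 0.9, "xyz": [0, 0, 2], "angular": [0, 0, 0]}
  ]
}}

```text
time_s: 7.0
tcp_pos: [0.4601, -0.3399, 0.0645]
ee_rot: [[0.994, 0.112, -0.0], [0.112, -0.994, 0.0], [-0.0, -0.0, -1.0]]
wrist_force: [-0.5, -0.4, -0.9]
gripper_width: 0.899
gripper_force: 0.0
```

>>> {"name": "move_arm", "arguments": {
  "series": [
    {"grip": 0.9, "xyz": [0, 0, -15], "angular": [0, 0, 0]},
    {"grip": 0.9, "xyz": [0, 0, -50], "angular": [0, 0, 0]},
    {"grip": 0.9, "xyz": [0, 0, -95], "angular": [0, 0, 0]},
    {"grip": 0.9, "xyz": [0, 0, -140], "angular": [0, 0, 0]},
    {"grip": 0.9, "xyz": [0, 0, -180], "angular": [0, 0, 0]},
    {"grip": 0.9, "xyz": [0, 0, -190], "angular": [0, 0, 0]},
    {"grip": 0.9, "xyz": [0, 0, -190], "angular": [0, 0, 0]}
  ]
}}

```text
time_s: 7.7
tcp_pos: [0.4609, -0.3401, 0.2567]
ee_rot: [[0.994, 0.112, 0.004], [0.112, -0.994, -0.002], [0.004, 0.002, -1.0]]
wrist_force: [1.1, 0.6, -1.3]
gripper_width: 0.9
gripper_force: 0.0
```

```bash
python3 -c "
from h import *
snap('top','top1')
to([.471,.349,.25],2.3)"
```

```text
xyz [  87.9 -683.     4.8] ang [-0.001 -0.001  0.072] t 7.75
```

View pics/top1.png

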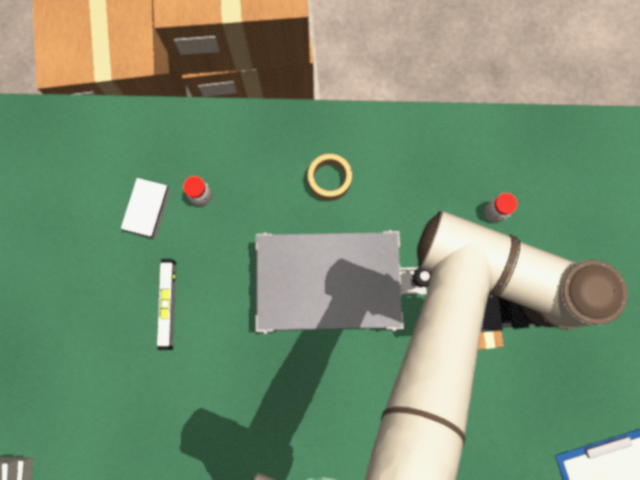

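The carton stands upright on the bench, with its end visible at (490,340). Next is the level.

>>> {"name": "move_arm", "arguments": {
  "series": [
    {"grip": 0.9, "xyz": [2, -20, 0], "angular": [0, 0, 0]},
    {"grip": 0.9, "xyz": [8, -60, 0], "angular": [0, 0, 0]},
    {"grip": 0.9, "xyz": [14, -105, 0], "angular": [0, 0, 0]},
    {"grip": 0.9, "xyz": [20, -150, 0], "angular": [0, 0, 0]},
    {"grip": 0.9, "xyz": [26, -195, 0], "angular": [0, 0, 0]},
    {"grip": 0.9, "xyz": [32, -240, 0], "angular": [0, 0, 0]},
    {"grip": 0.9, "xyz": [38, -285, 0], "angular": [0, 0, 0]},
    {"grip": 0.9, "xyz": [44, -330, 0], "angular": [0, 0, 0]},
    {"grip": 0.9, "xyz": [50, -375, 0], "angular": [0, 0, 0]},
    {"grip": 0.9, "xyz": [55, -415, 0], "angular": [0, 0, 0.07]}
  ]
}}

```text
time_s: 8.75
tcp_pos: [0.4669, 0.0803, 0.2522]
ee_rot: [[0.999, 0.041, -0.004], [0.041, -0.999, -0.002], [-0.004, 0.002, -1.0]]
wrist_force: [1.8, 0.6, -1.3]
gripper_width: 0.898
gripper_force: 0.0
```

```bash
python3 -c "
from h import *
to([.471,.349,.22],2.3)"
```

```text
xyz [  15.2 -268.3   31.7] ang [0.002 0.004 0.001] t 8.75
```

>>> {"name": "move_arm", "arguments": {
  "series": [
    {"grip": 0.9, "xyz": [2, -40, 0], "angular": [0, 0, 0]},
    {"grip": 0.9, "xyz": [5, -80, 0], "angular": [0, 0, 0]},
    {"grip": 0.9, "xyz": [7, -120, 0], "angular": [0, 0, 0]},
    {"grip": 0.9, "xyz": [9, -160, 0], "angular": [0, 0, 0]},
    {"grip": 0.9, "xyz": [11, -205, 10], "angular": [0, 0, 0]},
    {"grip": 0.9, "xyz": [13, -240, 20], "angular": [0, 0, 0]},
    {"grip": 0.9, "xyz": [14, -260, 30], "angular": [0, 0, 0]},
    {"grip": 0.9, "xyz": [14, -266, 35], "angular": [0, 0, 0]},
    {"grip": 0.9, "xyz": [14, -266, 35], "angular": [0, 0, 0]},
    {"grip": 0.9, "xyz": [14, -266, 35], "angular": [0, 0, 0]}
  ]
}}

```text
time_s: 9.75
tcp_pos: [0.4711, 0.3437, 0.2192]
ee_rot: [[0.999, 0.041, -0.001], [0.041, -0.999, -0.001], [-0.001, 0.001, -1.0]]
wrist_force: [0.1, -0.3, 0.3]
gripper_width: 0.902
gripper_force: 0.0
```

```bash
python3 -c "
from h import *
im=snap('wrist','w2')
to([.471,.349,.22],2.3)
for dx,dy in((100,12),(100,-12),(-100,12),(-100,-12),(0,0)):
  a=np.radians(2.3);c,s=np.cos(a),np.sin(a);print(px('w2',[.471+(c*dx-s*dy)/1e3,.349+(s*dx+c*dy)/1e3,.042]))"
```

```text
xyz [-0.1 -5.3 -0.1] ang [ 0.    -0.     0.001] t 9.8
[293.14818565  97.31200557]
[325.31385873  97.33289534]
[296.67199942 339.51717949]
[324.04218339 339.51000617]
[309.84023524 228.17176258]
```

View pics/w2.png

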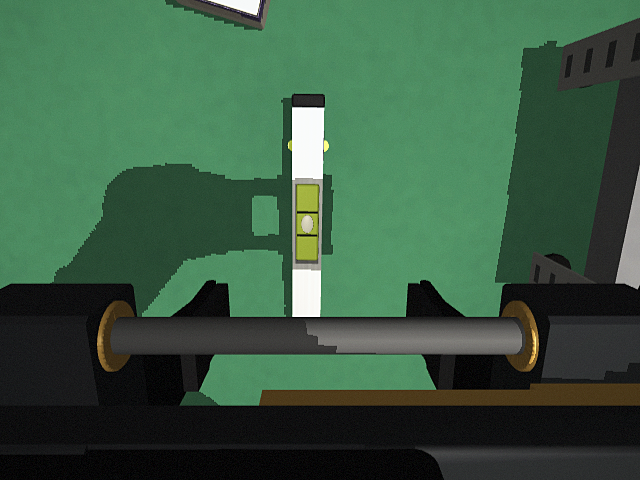

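The level is seen at vial centre (307,223) and far cap (308,95), so it lies about 4 mm further in x and 1.5 mm further in y. The bubble is central on the bench. Descending to grasp.

>>> {"name": "move_arm", "arguments": {
  "series": [
    {"grip": 0.9, "xyz": [3, -7, 20], "angular": [0, 0, 0.015]},
    {"grip": 0.9, "xyz": [3, -7, 60], "angular": [0, 0, 0.015]},
    {"grip": 0.8, "xyz": [3, -7, 105], "angular": [0, 0, 0.015]},
    {"grip": 0.7, "xyz": [3, -7, 145], "angular": [0, 0, 0.015]},
    {"grip": 0.6, "xyz": [3, -7, 172], "angular": [0, 0, 0.015]},
    {"grip": 0.5, "xyz": [3, -7, 185], "angular": [0, 0, 0.015]},
    {"grip": 0.2, "xyz": [3, -7, 185], "angular": [0, 0, 0.015]},
    {"grip": 0.2, "xyz": [3, -7, 185], "angular": [0, 0, 0.015]},
    {"grip": 0.2, "xyz": [3, -7, 185], "angular": [0, 0, 0.015]},
    {"grip": 0.2, "xyz": [3, -7, 185], "angular": [0, 0, 0.015]}
  ]
}}

```text
time_s: 10.8
tcp_pos: [0.4746, 0.3528, 0.0365]
ee_rot: [[1.0, 0.027, 0.002], [0.027, -1.0, 0.002], [0.002, -0.002, -1.0]]
wrist_force: [0.7, 0.6, 2.6]
gripper_width: 0.273
gripper_force: 30.0
```

>>> {"name": "move_arm", "arguments": {
  "series": [
    {"grip": 0.2, "xyz": [0, 0, 0], "angular": [0, 0, 0]},
    {"grip": 0.2, "xyz": [0, 0, 0], "angular": [0, 0, 0]},
    {"grip": 0.2, "xyz": [0, 0, 0], "angular": [0, 0, 0]},
    {"grip": 0.2, "xyz": [0, 0, 0], "angular": [0, 0, 0]},
    {"grip": 0.2, "xyz": [0, 0, 0], "angular": [0, 0, 0]}
  ]
}}

```text
time_s: 11.3
tcp_pos: [0.4746, 0.3528, 0.0364]
ee_rot: [[1.0, 0.028, 0.002], [0.028, -1.0, 0.002], [0.002, -0.002, -1.0]]
wrist_force: [-0.4, -0.2, 6.3]
gripper_width: 0.272
gripper_force: 30.0
```

>>> {"name": "move_arm", "arguments": {
  "series": [
    {"grip": 0.2, "xyz": [0, 0, -15], "angular": [0, 0, 0]},
    {"grip": 0.2, "xyz": [0, 0, -50], "angular": [0, 0, 0]},
    {"grip": 0.2, "xyz": [0, 0, -95], "angular": [0, 0, 0]},
    {"grip": 0.2, "xyz": [0, 0, -140], "angular": [0, 0, 0]},
    {"grip": 0.2, "xyz": [0, 0, -175], "angular": [0, 0, 0]},
    {"grip": 0.2, "xyz": [0, 0, -190], "angular": [0, 0, 0]}
  ]
}}

```text
time_s: 11.9
tcp_pos: [0.4745, 0.3531, 0.2287]
ee_rot: [[1.0, 0.028, 0.004], [0.028, -1.0, 0.005], [0.004, -0.005, -1.0]]
wrist_force: [-0.2, 0.5, -3.0]
gripper_width: 0.274
gripper_force: 30.0
```

```bash
python3 -c "
from h import *
print(np.round(r.sense()['joints'],1))
to([.522,-.004,.225],91.9);to([.522,-.004,.225],-88.1)"
```

```text
[ 52.3  19.4  -6.4   0.  -63.9  39.2]
xyz [ 37.6 358.3   2. ] ang [-0.    -0.008 -1.576] t 11.9
xyz [ 37.6 358.3   2. ] ang [-0.008  0.     1.565] t 11.9
```

>>> {"name": "move_arm", "arguments": {
  "series": [
    {"grip": 0.2, "xyz": [3, 20, 0], "angular": [0, 0, 0.1]},
    {"grip": 0.2, "xyz": [7, 60, 0], "angular": [0, 0, 0.22]},
    {"grip": 0.2, "xyz": [11, 100, 0], "angular": [0, 0, 0.35]},
    {"grip": 0.2, "xyz": [15, 140, 0], "angular": [0, 0, 0.48]},
    {"grip": 0.2, "xyz": [19, 180, 0], "angular": [0, 0, 0.61]},
    {"grip": 0.2, "xyz": [23, 220, 0], "angular": [0, 0, 0.74]},
    {"grip": 0.2, "xyz": [27, 255, 0], "angular": [0, 0, 0.87]},
    {"grip": 0.2, "xyz": [31, 290, 0], "angular": [0, 0, 1.0]},
    {"grip": 0.2, "xyz": [34, 320, 0], "angular": [0, 0, 1.13]},
    {"grip": 0.2, "xyz": [37, 345, 0], "angular": [0, 0, 1.26]}
  ]
}}

```text
time_s: 12.9
tcp_pos: [0.5192, 0.0067, 0.2239]
ee_rot: [[0.325, -0.946, -0.002], [-0.946, -0.325, 0.0], [-0.001, 0.001, -1.0]]
wrist_force: [1.3, -0.5, -2.3]
gripper_width: 0.274
gripper_force: 30.0
```

```bash
python3 -c "
from h import *
to([.522,-.004,.225],-88.1)"
```

```text
xyz [11.   0.9 -1.1] ang [0.001 0.001 0.298] t 12.9
```

>>> {"name": "move_arm", "arguments": {
  "series": [
    {"grip": 0.2, "xyz": [6, 1, 0], "angular": [0, 0, 0.12]},
    {"grip": 0.2, "xyz": [11, 1, 0], "angular": [0, 0, 0.24]},
    {"grip": 0.2, "xyz": [11, 1, 10], "angular": [0, 0, 0.298]},
    {"grip": 0.2, "xyz": [11, 1, 35], "angular": [0, 0, 0.298]},
    {"grip": 0.2, "xyz": [11, 1, 60], "angular": [0, 0, 0.298]},
    {"grip": 0.2, "xyz": [11, 1, 73], "angular": [0, 0, 0.298]},
    {"grip": 0.2, "xyz": [11, 1, 79], "angular": [0, 0, 0.298]},
    {"grip": 0.2, "xyz": [11, 1, 79], "angular": [0, 0, 0.298]},
    {"grip": 0.2, "xyz": [11, 1, 79], "angular": [0, 0, 0.298]}
  ]
}}

```text
time_s: 13.8
tcp_pos: [0.5233, -0.0023, 0.1462]
ee_rot: [[0.04, -0.999, 0.001], [-0.999, -0.04, 0.0], [-0.0, -0.001, -1.0]]
wrist_force: [0.6, -1.3, -3.5]
gripper_width: 0.271
gripper_force: 30.0
```

>>> {"name": "move_arm", "arguments": {
  "series": [
    {"grip": 0.2, "xyz": [0, 0, 2], "angular": [0, 0, 0]},
    {"grip": 0.2, "xyz": [0, 0, 4], "angular": [0, 0, 0]},
    {"grip": 0.2, "xyz": [0, 0, 5], "angular": [0, 0, 0]},
    {"grip": 0.2, "xyz": [0, 0, 5], "angular": [0, 0, 0]},
    {"grip": 0.2, "xyz": [0, 0, 5], "angular": [0, 0, 0]}
  ]
}}

```text
time_s: 14.3
tcp_pos: [0.523, -0.0024, 0.1408]
ee_rot: [[0.04, -0.999, 0.0], [-0.999, -0.04, 0.0], [-0.0, -0.0, -1.0]]
wrist_force: [0.0, -0.7, -1.0]
gripper_width: 0.274
gripper_force: 30.0
```

>>> {"name": "move_arm", "arguments": {
  "series": [
    {"grip": 0.2, "xyz": [0, 0, 0.5], "angular": [0, 0, 0]},
    {"grip": 0.6, "xyz": [0, 0, 0.5], "angular": [0, 0, 0]},
    {"grip": 0.6, "xyz": [0, 0, 0.5], "angular": [0, 0, 0]},
    {"grip": 0.6, "xyz": [0, 0, 0.5], "angular": [0, 0, 0]},
    {"grip": 0.6, "xyz": [0, 0, 0.5], "angular": [0, 0, 0]},
    {"grip": 0.6, "xyz": [0, 0, 0.5], "angular": [0, 0, 0]},
    {"grip": 0.6, "xyz": [0, 0, 0.5], "angular": [0, 0, 0]}
  ]
}}

```text
time_s: 15.0
tcp_pos: [0.5229, -0.0024, 0.14]
ee_rot: [[0.04, -0.999, 0.0], [-0.999, -0.04, -0.0], [0.0, -0.0, -1.0]]
wrist_force: [0.9, 0.5, -0.1]
gripper_width: 0.59
gripper_force: 0.0
```

>>> {"name": "move_arm", "arguments": {
  "series": [
    {"grip": 0.6, "xyz": [0, 0, -10], "angular": [0, 0, 0]},
    {"grip": 0.6, "xyz": [0, 0, -35], "angular": [0, 0, 0]},
    {"grip": 0.8, "xyz": [0, 0, -70], "angular": [0, 0, 0]},
    {"grip": 0.8, "xyz": [0, 0, -95], "angular": [0, 0, 0]},
    {"grip": 0.8, "xyz": [0, 0, -100], "angular": [0, 0, 0]},
    {"grip": 0.8, "xyz": [0, 0, -100], "angular": [0, 0, 0]},
    {"grip": 0.8, "xyz": [0, 0, -100], "angular": [0, 0, 0]}
  ]
}}

```text
time_s: 15.7
tcp_pos: [0.5221, -0.0025, 0.239]
ee_rot: [[0.04, -0.999, -0.002], [-0.999, -0.04, -0.0], [-0.0, 0.002, -1.0]]
wrist_force: [-0.3, -0.2, 0.3]
gripper_width: 0.792
gripper_force: 0.0
```

```bash
python3 -c "
from h import *
im=snap('wrist','w3')
print(r.sense()['joints'].round(1))
print('knobpx',px('w3',[.5276,-.201,.148]))
to([.5285,-.200,.24],40)"
```

```text
[ 17.5  12.5 -14.6  -0.  -63.1 -15.2]
knobpx [ 322.73345723 -140.5842881 ]
xyz [197.5   1.4  -1.2] ang [ 2.000e-03  3.000e-03 -2.229e+00] t 15.75
```

View pics/w3.png

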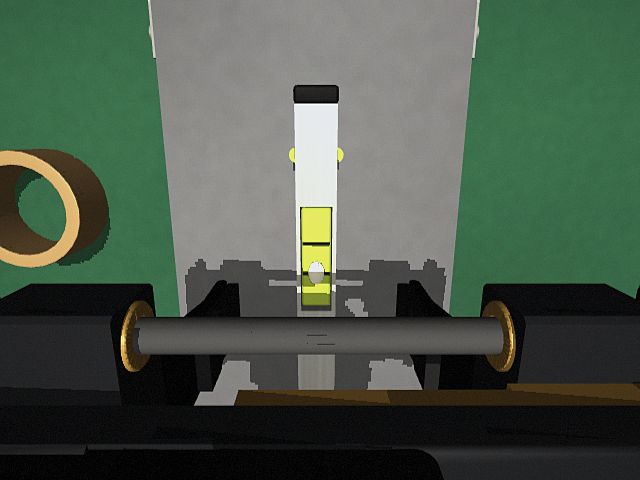

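The level lies flat along the deck. The bubble is at (316,272) with the vial's middle near (316,258), so it is about 8.5 mm off towards the fixed feet and needs roughly 2.1 rad. I'm moving towards the knob and looking at it on the way.

>>> {"name": "move_arm", "arguments": {
  "series": [
    {"grip": 0.8, "xyz": [20, 0, 0], "angular": [0, 0, 0]},
    {"grip": 0.8, "xyz": [55, 0, 0], "angular": [0, 0, 0]},
    {"grip": 0.8, "xyz": [90, 0, 0], "angular": [0, 0, 0]},
    {"grip": 0.8, "xyz": [118, 0, 0], "angular": [0, 0, 0]},
    {"grip": 0.8, "xyz": [130, 0, 0], "angular": [0, 0, 0]},
    {"grip": 0.8, "xyz": [130, 0, 0], "angular": [0, 0, 0]},
    {"grip": 0.8, "xyz": [130, 0, 0], "angular": [0, 0, 0]}
  ]
}}

```text
time_s: 16.45
tcp_pos: [0.5278, -0.1319, 0.2393]
ee_rot: [[0.04, -0.999, -0.001], [-0.999, -0.04, 0.0], [-0.0, 0.001, -1.0]]
wrist_force: [-0.9, 0.3, 1.1]
gripper_width: 0.795
gripper_force: 0.0
```

```bash
python3 -c "
from h import *
im=snap('wrist','w4')
print('knobpx',px('w4',[.5276,-.201,.148]))
g=cv2.cvtColor(im,cv2.COLOR_RGB2GRAY)
to([.5285,-.200,.143],-88)"
```

```text
knobpx [323.27976063 142.27626915]
xyz [68.4  2.1 96.6] ang [0.001 0.    0.006] t 16.5
```

View pics/w4.png

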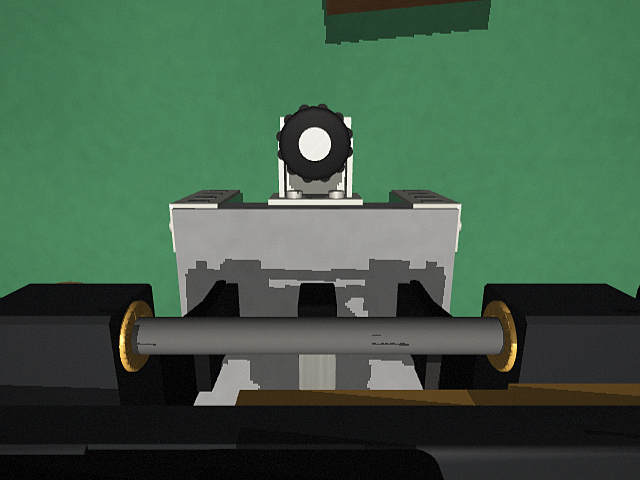

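The knob top is at (315,143), nearly on the tool's centre line. The shift needed is about 69 mm ahead and -1 mm sideways, then down.

>>> {"name": "move_arm", "arguments": {
  "series": [
    {"grip": 0.9, "xyz": [25, -1, 0], "angular": [0, 0, 0]},
    {"grip": 0.9, "xyz": [55, -1, 0], "angular": [0, 0, 0]},
    {"grip": 0.9, "xyz": [69, -1, 5], "angular": [0, 0, 0]},
    {"grip": 0.9, "xyz": [69, -1, 25], "angular": [0, 0, 0]},
    {"grip": 0.9, "xyz": [69, -1, 55], "angular": [0, 0, 0]},
    {"grip": 0.8, "xyz": [69, -1, 82], "angular": [0, 0, 0]},
    {"grip": 0.7, "xyz": [69, -1, 94], "angular": [0, 0, 0]},
    {"grip": 0.6, "xyz": [69, -1, 96], "angular": [0, 0, 0]},
    {"grip": 0.4, "xyz": [69, -1, 96], "angular": [0, 0, 0]},
    {"grip": 0.3, "xyz": [69, -1, 96], "angular": [0, 0, 0]}
  ]
}}

```text
time_s: 17.5
tcp_pos: [0.5329, -0.2012, 0.1455]
ee_rot: [[0.041, -0.999, 0.003], [-0.999, -0.041, -0.001], [0.001, -0.003, -1.0]]
wrist_force: [0.8, 0.4, -0.1]
gripper_width: 0.53
gripper_force: 0.0
```

>>> {"name": "move_arm", "arguments": {
  "series": [
    {"grip": 0.3, "xyz": [0, 0, 0], "angular": [0, 0, 0]},
    {"grip": 0.3, "xyz": [0, 0, 0], "angular": [0, 0, 0]},
    {"grip": 0.3, "xyz": [0, 0, 0], "angular": [0, 0, 0]},
    {"grip": 0.3, "xyz": [0, 0, 0], "angular": [0, 0, 0]}
  ]
}}

```text
time_s: 17.9
tcp_pos: [0.5322, -0.2013, 0.1455]
ee_rot: [[0.04, -0.999, 0.002], [-0.999, -0.04, -0.0], [0.0, -0.002, -1.0]]
wrist_force: [-1.7, 1.9, 6.0]
gripper_width: 0.466
gripper_force: 30.0
```

>>> {"name": "move_arm", "arguments": {
  "series": [
    {"grip": 0.3, "xyz": [0, 0, 0], "angular": [0, 0, 0.08]},
    {"grip": 0.3, "xyz": [0, 0, 0], "angular": [0, 0, 0.2]},
    {"grip": 0.3, "xyz": [0, 0, 0], "angular": [0, 0, 0.33]},
    {"grip": 0.3, "xyz": [0, 0, 0], "angular": [0, 0, 0.46]},
    {"grip": 0.3, "xyz": [0, 0, 0], "angular": [0, 0, 0.59]},
    {"grip": 0.3, "xyz": [0, 0, 0], "angular": [0, 0, 0.72]},
    {"grip": 0.3, "xyz": [0, 0, 0], "angular": [0, 0, 0.85]},
    {"grip": 0.3, "xyz": [0, 0, 0], "angular": [0, 0, 0.98]},
    {"grip": 0.3, "xyz": [0, 0, 0], "angular": [0, 0, 1.1]},
    {"grip": 0.3, "xyz": [0, 0, 0], "angular": [0, 0, 1.2]}
  ]
}}

```text
time_s: 18.9
tcp_pos: [0.5305, -0.2002, 0.1454]
ee_rot: [[-0.918, -0.396, -0.002], [-0.396, 0.918, 0.001], [0.002, 0.002, -1.0]]
wrist_force: [-5.6, 7.3, 11.2]
gripper_width: 0.466
gripper_force: 30.0
```

>>> {"name": "move_arm", "arguments": {
  "series": [
    {"grip": 0.3, "xyz": [0, 0, 0], "angular": [0, 0, 0.12]},
    {"grip": 0.3, "xyz": [0, 0, 0], "angular": [0, 0, 0.24]},
    {"grip": 0.3, "xyz": [0, 0, 0], "angular": [0, 0, 0.37]},
    {"grip": 0.3, "xyz": [0, 0, 0], "angular": [0, 0, 0.5]},
    {"grip": 0.3, "xyz": [0, 0, 0], "angular": [0, 0, 0.63]},
    {"grip": 0.3, "xyz": [0, 0, 0], "angular": [0, 0, 0.75]},
    {"grip": 0.3, "xyz": [0, 0, 0], "angular": [0, 0, 0.85]},
    {"grip": 0.3, "xyz": [0, 0, 0], "angular": [0, 0, 0.9]},
    {"grip": 0.3, "xyz": [0, 0, 0], "angular": [0, 0, 0.9]}
  ]
}}

```text
time_s: 19.8
tcp_pos: [0.5306, -0.1986, 0.1454]
ee_rot: [[-0.882, 0.471, -0.002], [0.471, 0.882, 0.004], [0.004, 0.002, -1.0]]
wrist_force: [-4.9, 13.4, 12.1]
gripper_width: 0.465
gripper_force: 30.0
```

```bash
python3 -c "
from h import *
snap('top','t2'); im=cv2.imread('pics/t2.png'); im2=cv2.resize(im[220:350,240:440],None,fx=4,fy=4,interpolation=cv2.INTER_CUBIC); cv2.imwrite('pics/t2c.png',im2)
print(r.sense()['joints'].round(1), px('t2',[.523,-.0025,.147]))"
```

```text
[  -4.2   21.9  -15.7   -0.2  -52.6 -113.7] [327.60753304 277.71321128]
```

View pics/t2c.png

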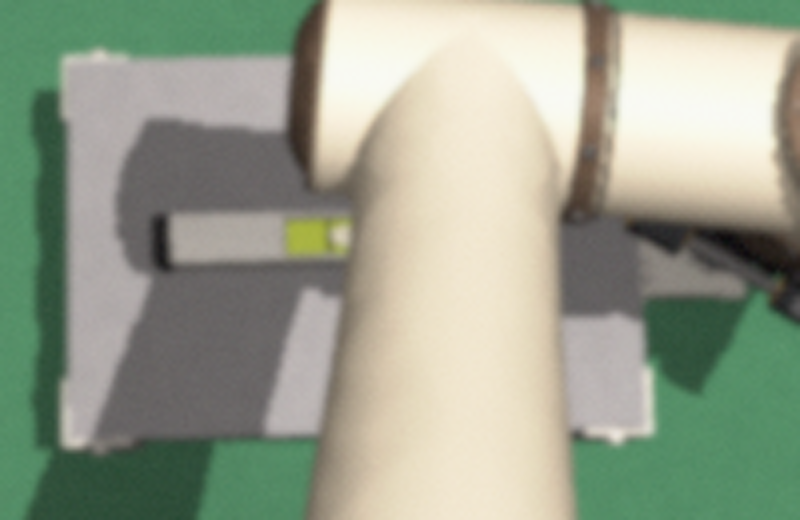

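The arm hides half the vial here; the bubble shows at about (340,236) in the crop, near the left line. I'm letting go, lifting and looking with the wrist camera.

>>> {"name": "move_arm", "arguments": {
  "series": [
    {"grip": 0.8, "xyz": [0, 0, 0], "angular": [0, 0, 0]},
    {"grip": 0.8, "xyz": [0, 0, 0], "angular": [0, 0, 0]},
    {"grip": 0.8, "xyz": [0, 0, 0], "angular": [0, 0, 0]},
    {"grip": 0.8, "xyz": [0, 0, -5], "angular": [0, 0, 0]},
    {"grip": 0.8, "xyz": [0, 0, -30], "angular": [0, 0, 0]},
    {"grip": 0.8, "xyz": [0, 0, -65], "angular": [0, 0, -0.1]},
    {"grip": 0.8, "xyz": [0, 0, -90], "angular": [0, 0, -0.2]},
    {"grip": 0.8, "xyz": [0, 0, -95], "angular": [0, 0, -0.3]}
  ]
}}

```text
time_s: 20.65
tcp_pos: [0.5336, -0.2021, 0.2432]
ee_rot: [[-0.983, 0.184, 0.007], [0.184, 0.983, -0.002], [-0.008, -0.001, -1.0]]
wrist_force: [0.3, 0.7, -1.0]
gripper_width: 0.8
gripper_force: 0.0
```

```bash
python3 -c "
from h import *
to([.521,.045,.24],-88)"
```

```text
xyz [ 57.9 240.6   2.6] ang [-0.007  0.005 -1.791] t 20.65
```

>>> {"name": "move_arm", "arguments": {
  "series": [
    {"grip": 0.5, "xyz": [6, 25, 0], "angular": [0, 0, -0.14]},
    {"grip": 0.5, "xyz": [12, 52, 0], "angular": [0, 0, -0.28]},
    {"grip": 0.3, "xyz": [19, 80, 0], "angular": [0, 0, -0.42]},
    {"grip": 0.3, "xyz": [26, 108, 0], "angular": [0, 0, -0.56]},
    {"grip": 0.2, "xyz": [33, 136, 0], "angular": [0, 0, -0.7]},
    {"grip": 0.1, "xyz": [40, 164, 0], "angular": [0, 0, -0.84]},
    {"grip": 0, "xyz": [47, 192, 0], "angular": [0, 0, -0.98]},
    {"grip": 0, "xyz": [53, 218, 0], "angular": [0, 0, -1.12]},
    {"grip": 0, "xyz": [57, 235, 0], "angular": [0, 0, -1.26]},
    {"grip": 0, "xyz": [58, 240, 0], "angular": [0, 0, -1.4]}
  ]
}}

```text
time_s: 21.65
tcp_pos: [0.5202, 0.0468, 0.2393]
ee_rot: [[-0.345, -0.939, 0.001], [-0.939, 0.345, 0.0], [-0.0, -0.0, -1.0]]
wrist_force: [0.7, 0.1, 0.6]
gripper_width: 0.026
gripper_force: 0.0
```

```bash
python3 -c "
from h import *
to([.521,.045,.24],-88)"
```

```text
xyz [ 1.4 -1.4 -0.7] ang [-0.001  0.    -0.387] t 21.65
```

>>> {"name": "move_arm", "arguments": {
  "series": [
    {"grip": 0, "xyz": [1, -1, 0], "angular": [0, 0, -0.14]},
    {"grip": 0, "xyz": [1, -1, 0], "angular": [0, 0, -0.28]},
    {"grip": 0, "xyz": [1, -1, 0], "angular": [0, 0, -0.387]},
    {"grip": 0, "xyz": [1, -1, 0], "angular": [0, 0, -0.387]},
    {"grip": 0, "xyz": [1, -1, 0], "angular": [0, 0, -0.387]}
  ]
}}

```text
time_s: 22.15
tcp_pos: [0.5207, 0.0439, 0.2392]
ee_rot: [[0.024, -1.0, 0.0], [-1.0, -0.024, 0.0], [0.0, -0.0, -1.0]]
wrist_force: [0.7, 0.3, 0.5]
gripper_width: 0.006
gripper_force: 0.0
```

```bash
python3 -c "
from h import *
snap('wrist','w5'); u,v=px('w5',[.523,-.0025,.147]);print(u,v)
im=cv2.imread('pics/w5.png'); u,v=int(u),int(v); c=im[v-75:v+75,u-60:u+60]; print(u-60,v-75); cv2.imwrite('pics/w5c.png',cv2.resize(c,None,fx=4,fy=4,interpolation=cv2.INTER_CUBIC))"
```

```text
316.110588156157 182.9319298489377
256 107
```

View pics/w5c.png

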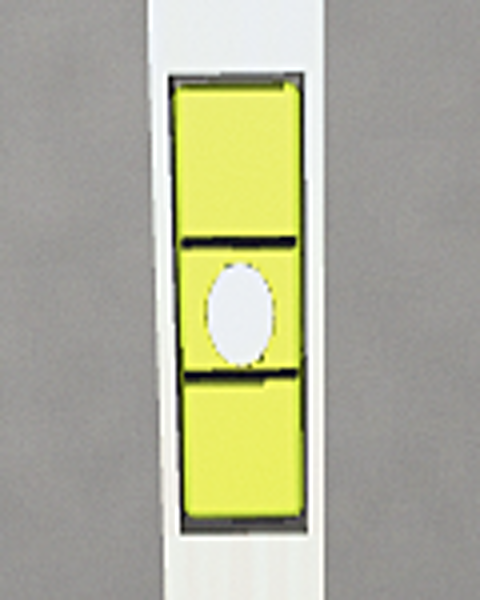

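Lines are at rows 242 and 375 of the crop (middle 308) and the bubble is centred at 315. That puts it about 1 mm off towards the fixed feet, between the lines. Pressing about 45 mm towards the fixed feet should nudge it the right way and keeps the vial in view.

>>> {"name": "move_arm", "arguments": {
  "series": [
    {"grip": 0, "xyz": [0, 0, 15], "angular": [0, 0, 0]},
    {"grip": 0, "xyz": [0, 0, 35], "angular": [0, 0, 0]},
    {"grip": 0, "xyz": [0, 0, 52], "angular": [0, 0, 0]},
    {"grip": 0, "xyz": [0, 0, 60], "angular": [0, 0, 0]},
    {"grip": 0, "xyz": [0, 0, 63], "angular": [0, 0, 0]},
    {"grip": 0, "xyz": [0, 0, 64], "angular": [0, 0, 0]},
    {"grip": 0, "xyz": [0, 0, 64], "angular": [0, 0, 0]}
  ]
}}

```text
time_s: 22.9
tcp_pos: [0.5211, 0.0442, 0.1757]
ee_rot: [[0.027, -1.0, 0.001], [-1.0, -0.027, 0.0], [-0.0, -0.001, -1.0]]
wrist_force: [0.2, 0.5, 0.7]
gripper_width: 0.005
gripper_force: 0.0
```

>>> {"name": "move_arm", "arguments": {
  "series": [
    {"grip": 0, "xyz": [0, 0, 1], "angular": [0, 0, 0]},
    {"grip": 0, "xyz": [0, 0, 2], "angular": [0, 0, 0]},
    {"grip": 0, "xyz": [0, 0, 3], "angular": [0, 0, 0]},
    {"grip": 0, "xyz": [0, 0, 4], "angular": [0, 0, 0]},
    {"grip": 0, "xyz": [0, 0, 4], "angular": [0, 0, 0]}
  ]
}}

```text
time_s: 23.4
tcp_pos: [0.5209, 0.0442, 0.1724]
ee_rot: [[0.028, -1.0, 0.001], [-1.0, -0.028, -0.0], [0.0, -0.001, -1.0]]
wrist_force: [-2.8, -0.9, 6.6]
gripper_width: 0.006
gripper_force: 3.2
```

>>> {"name": "move_arm", "arguments": {
  "series": [
    {"grip": 0, "xyz": [0, 0, 0.7], "angular": [0, 0, 0]},
    {"grip": 0, "xyz": [0, 0, 1.3], "angular": [0, 0, 0]},
    {"grip": 0, "xyz": [0, 0, 1.3], "angular": [0, 0, 0]},
    {"grip": 0, "xyz": [0, 0, 1.3], "angular": [0, 0, 0]},
    {"grip": 0, "xyz": [0, 0, 1.3], "angular": [0, 0, 0]},
    {"grip": 0, "xyz": [0, 0, 1.3], "angular": [0, 0, 0]},
    {"grip": 0, "xyz": [0, 0, 1.3], "angular": [0, 0, 0]},
    {"grip": 0, "xyz": [0, 0, 1.3], "angular": [0, 0, 0]},
    {"grip": 0, "xyz": [0, 0, 1.3], "angular": [0, 0, 0]},
    {"grip": 0, "xyz": [0, 0, 1.3], "angular": [0, 0, 0]}
  ]
}}

```text
time_s: 24.4
tcp_pos: [0.5211, 0.0442, 0.1724]
ee_rot: [[0.028, -1.0, 0.002], [-1.0, -0.028, -0.0], [0.0, -0.002, -1.0]]
wrist_force: [-4.2, 0.7, 11.9]
gripper_width: 0.006
gripper_force: 6.2
```

```bash
python3 -c "
from h import *
f=[]
for i in range(6): snap('wrist','w6'); f.append(r.sense()['wrist_force'].round(1).tolist())
print(f)
u,v=px('w6',[.523,-.0025,.147]);print(u,v)
im=cv2.imread('pics/w6.png'); u,v=int(u),int(v); c=im[max(v-95,0):v+95,u-60:u+60]; cv2.imwrite('pics/w6c.png',cv2.resize(c,None,fx=3,fy=3,interpolation=cv2.INTER_CUBIC))"
```

```text
[[-5.1, 1.0, 13.3], [-4.3, 1.0, 12.0], [-5.3, 0.5, 12.9], [-4.7, 1.2, 12.5], [-4.7, 0.8, 11.5], [-5.3, 1.5, 13.3]]
316.9563726655425 199.94649182623021
```

View pics/w6c.png

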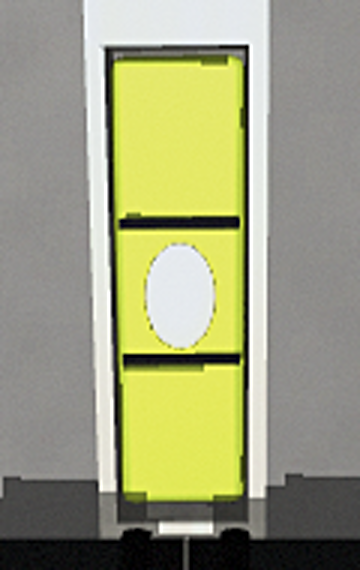

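Pressed with about 12 N, the lines are at rows 223 and 359 (middle 291) and the bubble is at 296. That is about 0.7 mm off and steady, so I'm handing in.

```bash
python3 -c "
from station import r
print(r.finish_job())"
```

```text
the job is handed in; nothing more can be done
None
```

The job is handed in at about 25 s: the carton stands upright on the bench, the level lies flat along the deck with the bubble about 0.7 mm off centre (within the 2 mm allowed), and the gripper is pressing it down with about 12 N.

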